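# Move three watches on to their next check

### The job

Each of the three watches on test is to go on to its next machine: the square one from the demagnetiser to the timing stand, the large round one from the timing stand to the leak tester, and the small round one from the leak tester to the demagnetiser, each left lying flat, dial up, in the middle of its new seat. All three machines are taken, so park a watch on the leather cushion on the way: no watch may ever lie on the bare bench or be dropped. Leave the loupe, the oil pots and the covered movement where they stand.

Things in the scene. Friction and masses are not known exactly. Their poses are not given: they have to be found in the camera images.
- square_watch_mid (a point): The square watch: a steel wristwatch head, bracelet off, case 36 x 36 mm, 12 mm thick, flat back. Its 12 and 6 o'clock ends are solid end links 26 mm wide, 44 mm over their ends (grip it there); a crown sticks out 4 mm at 3 o'clock. It starts dial up on the demagnetiser. Point: its centre, 6 mm above its back. z up out of the dial, y to 12 o'clock, x to 3 o'clock
- large_watch_mid (a point): The large round watch: a steel wristwatch head, bracelet off, case 42 mm in diameter, 14 mm thick, flat back. Its 12 and 6 o'clock ends are solid end links 28 mm wide, 50 mm over their ends (grip it there); a crown sticks out 4 mm at 3 o'clock. It starts dial up on the timing stand. Point: its centre, 7 mm above its back. z up out of the dial, y to 12 o'clock, x to 3 o'clock
- small_watch_mid (a point): The small round watch: a steel wristwatch head, bracelet off, case 29 mm in diameter, 11 mm thick, flat back. Its 12 and 6 o'clock ends are solid end links 20 mm wide, 38 mm over their ends (grip it there); a crown sticks out 4 mm at 3 o'clock. It starts dial up on the leak tester. Point: its centre, 5.5 mm above its back. z up out of the dial, y to 12 o'clock, x to 3 o'clock
- demagnetiser_seat (a point): Demagnetiser: grey block 150 x 110 mm, 43 mm high, fixed. Seat: flat black round pad 60 mm in diameter on its top, 46 mm above the bench, 3 mm proud of the block. Point: centre of the pad's upper face; x from the block's front to its rear (it runs from 90 mm before the point to 60 mm behind), z up. The 3 mm high push button near the front edge is not used
- timing_seat (a point): Timing stand: pillar stand on a dark foot 105 x 80 mm, fixed. Seat: flat black platform 44 (x) x 52 (y) mm, 60 mm above the bench, between two fixed steel jaws at its y ends: 26 mm wide (x), rising 10 mm above the platform, 68 mm between their faces. The x sides are open: lay a watch with its 12-6 line along x, a finger on the +x and on the -x side. Point: centre of the platform's upper face; z up
- tester_seat (a point): Dry leak tester: white housing 225 x 135 mm with a round metal chamber plate and a clear round lid standing open behind it, fixed. Seat: flat grey disc 44 mm in diameter in the middle of the plate, 66 mm above the bench, 10 mm above the plate. Point: centre of the disc's upper face; x to the lid, whose hinge is 82 mm from the point and which leans back and rises to 175 mm above the bench; z up
- cushion_top (a point): The leather cushion: a round brown pad 80 mm in diameter, 24 mm high, firm, flat on top (72 mm), empty at the start, fixed to the bench: the free spot. Point: centre of its upper face; z up; x points towards the covered movement beside it (centre about 130 mm away)
- loupe: An eye loupe, a black cone standing on the bench, 34 mm in diameter and 38 mm high, behind the demagnetiser (about 92 mm from its seat's centre). Not to be disturbed. Origin: centre of its underside
- oil_stand: A stand of three lidded oil pots, 34 x 92 mm and 30 mm high, on the bench in front of the timing stand (about 92 mm from its seat's centre). Not to be disturbed. Origin: centre of its underside
- covered_movement: A watch movement under a clear dust cover on a wooden base 80 mm in diameter, 65 mm high in all, near the cushion. Not to be disturbed. Origin: centre of its underside

How it is judged:
On the way:
1. a watch lies flat on the leather cushion, let go (((horizontal distance between square_watch_mid and cushion_top below 0.025 m and z of square_watch_mid in the frame of cushion_top between 0.002 and 0.01 m and angle between square_watch_mid's own z axis and vertical below 0.15 rad and linear speed of square_watch below 0.02 m/s and contact force between square_watch and the fingers below 0.2 N) or (horizontal distance between large_watch_mid and cushion_top below 0.025 m and z of large_watch_mid in the frame of cushion_top between 0.003 and 0.011 m and angle between large_watch_mid's own z axis and vertical below 0.15 rad and linear speed of large_watch below 0.02 m/s and contact force between large_watch and the fingers below 0.2 N) or (horizontal distance between small_watch_mid and cushion_top below 0.025 m and z of small_watch_mid in the frame of cushion_top between 0.0015 and 0.0095 m and angle between small_watch_mid's own z axis and vertical below 0.15 rad and linear speed of small_watch below 0.02 m/s and contact force between small_watch and the fingers below 0.2 N))), for 0.2 s.
At the end, for the whole second after the job is handed in: Square watch on the timing stand, large round watch on the leak tester, small round watch on the demagnetiser: each centre within 12 mm of its seat's centre from above, resting on it (height within 4 mm), dial up and level within 0.15 rad, let go and at rest (horizontal distance between square_watch_mid and timing_seat below 0.012 m and z of square_watch_mid in the frame of timing_seat between 0.002 and 0.01 m and angle between each of square_watch_mid, large_watch_mid, small_watch_mid's own z axis and vertical below 0.15 rad and linear speed of each of square_watch, large_watch, small_watch below 0.02 m/s and contact force between each of square_watch, large_watch, small_watch and the fingers below 0.2 N and horizontal distance between large_watch_mid and tester_seat below 0.012 m and z of large_watch_mid in the frame of tester_seat between 0.003 and 0.011 m and horizontal distance between small_watch_mid and demagnetiser_seat below 0.012 m and z of small_watch_mid in the frame of demagnetiser_seat between 0.0015 and 0.0095 m); the robot touches nothing.
It fails at once if a watch lies on the bare bench (height (world z) of any of square_watch_mid, large_watch_mid, small_watch_mid below 0.018 m).
It fails at once if a watch is dropped (falls free faster than 0.5 m/s, about 13 mm) ((linear speed of square_watch above 0.5 m/s and contact force between square_watch and the fingers below 0.05 N) or (linear speed of large_watch above 0.5 m/s and contact force between large_watch and the fingers below 0.05 N) or (linear speed of small_watch above 0.5 m/s and contact force between small_watch and the fingers below 0.05 N)).
It fails at once if the loupe, the oil pots or the covered movement is shifted by more than 15 mm (distance of any of loupe, oil_stand, covered_movement from where it was at the start of the episode above 0.015 m).
It also fails if it takes over 104 s, if anything falls off the work surface, if the arm or the gripper's body presses on something with over 40 N, if the wrist force passes 120 N, or if a joint passes its speed limit or range.

### The arm

A 6-joint arm with a two-finger parallel gripper is mounted at the origin on the work surface. World frame = base frame: x ahead of the robot, y to its left, z up, the work surface at z = 0. Lengths are in m, angles in rad, forces in N, time in s.
With the tool pointing down it reaches from about 0.35 to 0.875 m from the base axis. Payload 4.2 kg.
Tool frame: the origin (TCP) lies between the finger pads; the fingertips stand arm.tips_ahead ahead of it and the grasp point (between the pads) lies 6 mm ahead of it (arm.tips_ahead is the distance from the TCP to the fingertips, in m); y points along the fingers, x is the direction in which the jaws open and shut, and the axes are right-handed (so a half turn about y gives the same grasp; the last joint's range is limited). The gripper opens to 85 mm and grips with 20 to 120 N. Pads are 22 mm wide; open, the fingers measure 114 mm over their backs; the gripper's body (76 mm by 85 mm) begins 54 mm behind the grasp point. The pads swing forward as they close: fully open they stand 13 mm farther back than shut.
Start: joints at [1.525, 0.385, 0.008, 0, -1.194, -0.259], TCP at [0.188, 0.596, 0.256] pointing down, gripper open.
Joint ranges: [-3.14, 3.14], [-1.21, 2.06], [-1.07, 1.41], [-3.16, 2.05], [-2.99, -0.16], [-3.1, 3.1]. Speed limits (rad/s): [2.79, 2.79, 3.14, 3.14, 3.14, 3.14].

### API

Orientations are given as a unit quaternion [x, y, z, w].
In Python, from rig import arm gives the robot as it stands.
- The arm moves only by the tool arm_command, never from a script. Its argument "rows" is a list that holds one entry, the list of rows, each a list of 7 numbers: the turn, a rotation vector about the tool's x, y, z in degrees, then the shift along the tool's x, y, z in cm, then the finger opening in cm, from 0 to 8.54. A call has 1 to 10 rows; each row is the pose to reach, as a shift and turn from the pose commanded when the call began, along the tool's axes at that moment; what a row does not reach only later rows make up. A row lasts 1/12 s, in which the tool goes at most 41.7 mm and 7.16 degrees, less where a joint would pass 70% of its speed; a pose out of reach is approached as far as the arm can. A call with a gripper value outside its range is refused whole. The fingers move at their own pace and stop on an object; "newtons" is the grip in N (left out, the last holds). Time passes only in rows, so rows that repeat a pose let the fingers close. It gives the time, the measured TCP pose, the force and the opening at its end, in the units of the state.
- arm.observe(): the state, without advancing time (a new reading comes with each control period).
- arm.read_camera(name): name is "scene" or "side" or "wrist"; returns a dict with "image" (400x640x3 uint8, blue, green, red), "intrinsics" (3x3 intrinsics, pixels), "k1" (the pictures are not rectified: a ray, as slopes to the right and down, at radius r is drawn at 1 + k1 r^2 times it, then the intrinsics apply), "world_to_cam" (4x4, takes a point from world to camera coordinates). Camera axes: x right, y down, z forward; pixel columns grow to the right and rows downward; lengths in m; the calibration is good to about 2 mm. A picture is of the moment at which its call begins. There is no depth.
- arm.close_job(): hands the job in, once; it reports no verdict.
The state is a dict: "time": time; "joints": joint angles; "joint_velocities": joint speeds; "joint_efforts": joint torques, N m; "tcp_pos": TCP position; "ee_rot": TCP orientation; "ft_force": force on the tool from outside, world axes, zero at the start; "torque": the same for the moment, N m; "width": finger opening in m.
Only numpy, scipy, OpenCV 4.12 (cv2) and the standard library are available. Lean on these libraries where they do the work, as an engineer would, in place of code of your own. Each camera call takes 0.05 s, during which the arm holds its last target. There are 200 camera calls.

## Working session

There is one attempt and no reset: what is moved stays moved. The work goes in short steps, Python scripts to look and compute and a tool call to move; the robot and the scene stay as the last step left them, time stands still between calls to the robot, and variables do not carry over. Pictures are saved under pics/ and viewed, about 12 in all and at most 16, crops included, and the job is handed in when it is done.

Besides the shell and the picture viewer there is one more tool, called after ">>>" as name(argument=value, ...) on one line, values as JSON. arm_command: Moves the arm, as the interface text tells. Its arguments: {"type":"object","properties":{"rows":{"type":"array"},"newtons":{"type":"number"}},"required":["rows"]}

```bash
ls; mkdir -p pics
python3 - <<'E'
from rig import arm
import cv2,numpy as np
s=arm.observe()
print({k:np.round(v,4).tolist() for k,v in s.items()}, arm.tips_ahead)
for n in("scene","side"):
    c=arm.read_camera(n); cv2.imwrite(f"pics/{n}0.png",c["image"])
    np.savez(f"{n}0.npz",**c)
    print(n,c["intrinsics"],c["k1"],np.round(c["world_to_cam"],4))
E
```

```text
pics
{'time': 0.0, 'joints': [1.5246, 0.3856, 0.0066, -0.0005, -1.194, -0.2586], 'joint_velocities': [-0.0, 0.0007, 0.0026, 0.0, 0.0005, 0.0], 'joint_efforts': [0.0001, -39.2287, 18.84, 4.1862, -0.0047, -0.0], 'tcp_pos': [0.1874, 0.5957, 0.2552], 'ee_rot': [0.4189, -0.5697, 0.5706, -0.4176], 'ft_force': [0.5957, 0.8578, 0.4018], 'torque': [-0.0054, -0.0581, 0.0183], 'width': 0.0852} 0.025
scene [[431.84677083   0.         326.99756881]
 [  0.         431.84677083 204.82705181]
 [  0.           0.           1.        ]] -0.04320078288255837 [[-0.2679  0.9633 -0.0174  0.1483]
 [ 0.7084  0.1847 -0.6812 -0.3331]
 [-0.653  -0.1949 -0.7319  1.3471]
 [ 0.      0.      0.      1.    ]]
side [[397.37600001   0.         314.29626427]
 [  0.         397.37600001 202.9832517 ]
 [  0.           0.           1.        ]] -0.10231033573219894 [[ 0.822  -0.5694 -0.0037 -0.453 ]
 [-0.3534 -0.505  -0.7874  0.2563]
 [ 0.4465  0.6486 -0.6164  0.8094]
 [ 0.      0.      0.      1.    ]]
```

View pics/scene0.png

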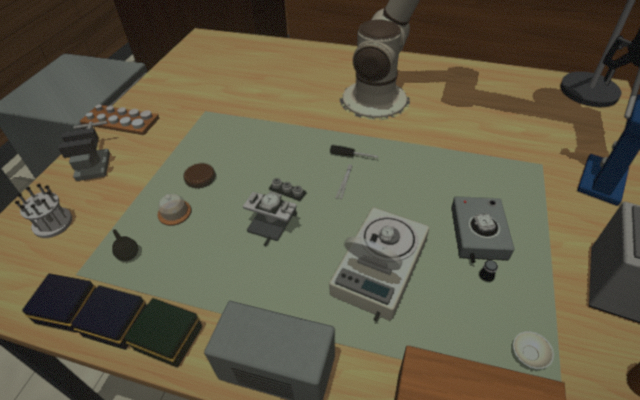

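View pics/side0.png

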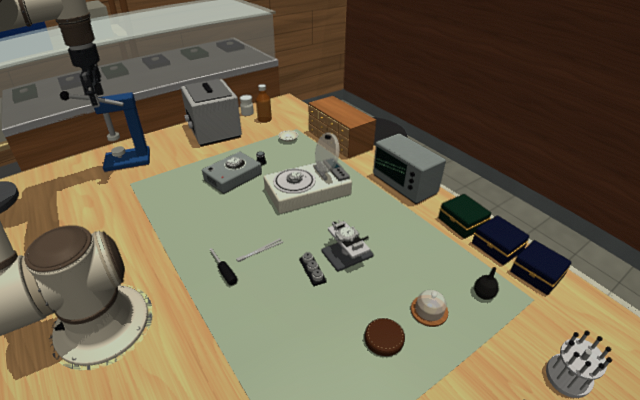

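Scene view: cushion (199,175), covered movement (173,207), timing stand with large watch (270,205), tester with small watch (390,236), demagnetiser with square watch (484,225), loupe (488,270). The side view agrees. Next, enlarged crops.

```bash
cat > h.py <<'E'
import numpy as np,cv2
def ray(c,px):
    K=c["intrinsics"];k1=float(c["k1"])
    p=cv2.undistortPoints(np.array(px,float).reshape(-1,1,2),K,np.array([k1,0,0,0,0.])).reshape(-1,2)
    M=c["world_to_cam"];R=M[:3,:3];o=-R.T@M[:3,3]
    return o,np.c_[p,np.ones(len(p))]@R
def atz(c,px,z):
    o,d=ray(c,px); z=np.broadcast_to(z,len(d)); return o+d*((z-o[2])/d[:,2])[:,None]
def proj(c,P):
    M=c["world_to_cam"];p=np.array(P,float).reshape(-1,3)@M[:3,:3].T+M[:3,3]
    s=p[:,:2]/p[:,2:];s=s*(1+float(c["k1"])*(s**2).sum(1))[:,None]
    return s@c["intrinsics"][:2,:2].T+c["intrinsics"][:2,2]
def crop(im,x,y,w,h,f,step=10):
    o=cv2.resize(im[y:y+h,x:x+w],None,fx=f,fy=f,interpolation=cv2.INTER_CUBIC)
    for i in range(-x%step,w,step): cv2.line(o,(i*f,0),(i*f,5),(0,0,255)); cv2.putText(o,str(x+i),(i*f,14),0,.32,(0,255,255))
    for i in range(-y%step,h,step): cv2.line(o,(0,i*f),(5,i*f),(0,0,255)); cv2.putText(o,str(y+i),(6,i*f+4),0,.32,(0,255,255))
    return o
def load(n): return dict(np.load(n))
E
python3 - <<'E'
from h import *
for n,L in (("scene",[(440,185),(350,195),(225,165),(145,145)]),("side",[(190,130),(255,130),(305,200),(360,275)])):
    im=load(n+"0.npz")["image"]
    im=cv2.convertScaleAbs(im,alpha=1.3,beta=10)
    t=[crop(im,x,y,100,75,4) for x,y in L]
    cv2.imwrite(f"pics/{n}0c.png",np.vstack([np.hstack(t[:2]),np.hstack(t[2:])]))
E
```

```text
(no output)
```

View pics/scene0c.png

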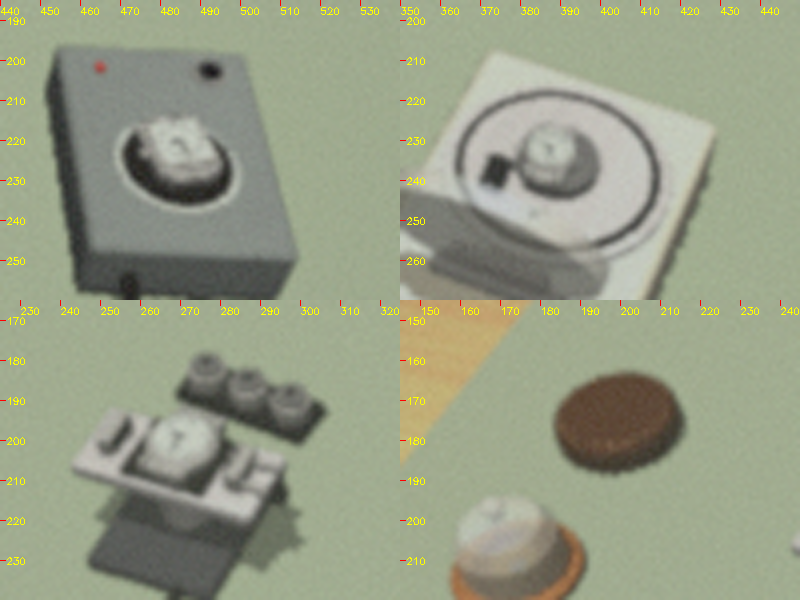

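View pics/side0c.png

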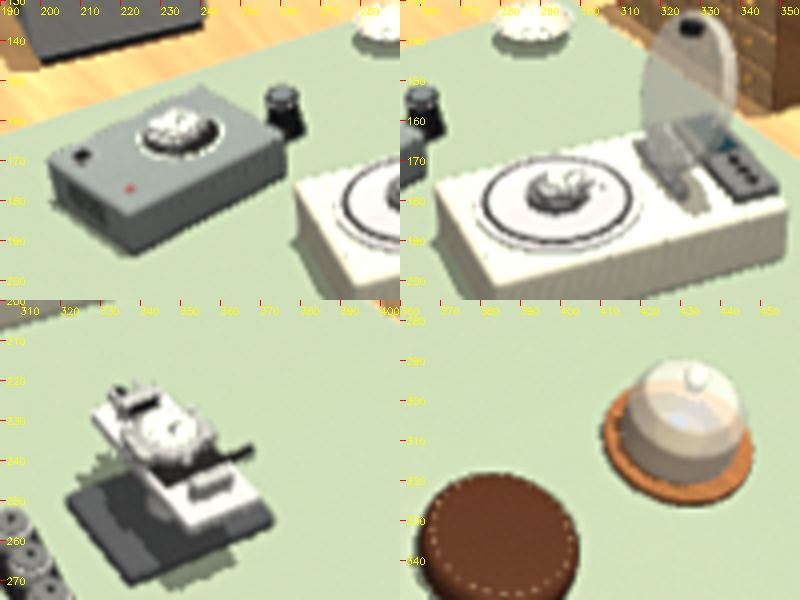

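The crops show the pads and seats clearly. I'll turn them into positions.

Run:
```python
from h import *
S,D=load("scene0.npz"),load("side0.npz")
for n,z,a,b in (("demag",.046,(484.5,225.5),(234.5,163)),("testdisc",.066,(390,234),(294,177.5)),("testring",.056,(389.5,236),(294.5,180.7)),("timing",.060,(269.5,206),(347.5,234)),("cushion",.024,(200,173.5),(384.7,333.5)),("covered",.010,(173,212),(429,308)),("loupe",.0,(488,277),(261,164)),("oil",.02,(287,189),(313,268))):
    print(n,np.round(atz(S,[a],z)[0,:2],4),np.round(atz(D,[b],z)[0,:2],4))
def ang(n,c,z,p,q):
    P=atz(c,[p,q],z);d=P[1]-P[0];print(n,np.round(P[:,:2],3).tolist(),round(np.degrees(np.arctan2(d[1],d[0])),1),round(np.hypot(*d[:2]),3))
ang("demag front edge S",S,.043,(454,197),(499.5,199))
ang("demag side S",S,.043,(499.5,199),(514,249))
ang("demag side D",D,.043,(223,183.5),(261,167))
ang("tester side S",S,.056,(373,207),(428.5,226.5))
ang("tester side D",D,.056,(280,201),(352,181))
ang("timing jaws S",S,.070,(253.5,197.5),(286,205))
ang("timing jaws D",D,.070,(337,222),(361.5,246))
ang("cushion->covered D",D,.015,(384.7,337),(429,308))
```

```text
demag [0.4898 0.3366] [0.4869 0.3391]
testdisc [0.5813 0.1441] [0.5796 0.1413]
testring [0.5786 0.1435] [0.5797 0.1395]
timing [ 0.5651 -0.1283] [ 0.561  -0.1244]
cushion [ 0.4741 -0.3555] [ 0.4673 -0.3634]
covered [ 0.5995 -0.3666] [ 0.5942 -0.366 ]
loupe [0.5891 0.358 ] [0.5828 0.3526]
oil [ 0.4676 -0.1246] [ 0.453  -0.1365]
demag front edge S [[0.417, 0.267], [0.397, 0.368]] 101.1 0.104
demag side S [[0.397, 0.368], [0.537, 0.399]] 12.1 0.143
demag side D [[0.413, 0.262], [0.545, 0.276]] 5.8 0.133
tester side S [[0.506, 0.094], [0.532, 0.219]] 78.5 0.128
tester side D [[0.498, 0.082], [0.712, 0.045]] -9.9 0.217
timing jaws S [[0.558, -0.168], [0.562, -0.09]] 87.6 0.078
timing jaws D [[0.56, -0.084], [0.555, -0.182]] -92.9 0.098
cushion->covered D [[0.467, -0.366], [0.591, -0.368]] -1.1 0.124
```

```bash
cat >> h.py <<'E'
from scipy.spatial.transform import Rotation as Ro
def goto(s,pos,yaw=None):
    """row (deg, cm) from measured pose to TCP pos with jaw axis at yaw (deg), tool down; yaw mod 180 nearest"""
    R=Ro.from_quat(s["ee_rot"]).as_matrix()
    x=R[:,0]; cur=np.degrees(np.arctan2(x[1],x[0]))
    if yaw is None: yaw=cur
    yaw=cur+(yaw-cur+90)%180-90
    a=np.radians(yaw);X=np.array([np.cos(a),np.sin(a),0]);Y=np.array([0,0,-1.]);Z=np.cross(X,Y)
    T=np.c_[X,Y,Z]
    rv=Ro.from_matrix(R.T@T).as_rotvec(degrees=True)
    d=R.T@(np.array(pos)-s["tcp_pos"])*100
    print("now",np.round(s["tcp_pos"],4),"yaw",round(cur,1),"w",round(float(s["width"]),4),"t",round(float(s["time"]),2),"F",np.round(s["ft_force"],1),"-> row",np.round(rv,1).tolist(),np.round(d,2).tolist())
E
python3 - <<'E'
from rig import arm
from h import *
s=arm.observe()
print(np.round(Ro.from_quat(s["ee_rot"]).as_matrix(),3))
c=arm.read_camera("wrist"); M=c["world_to_cam"]; print(np.round(-M[:3,:3].T@M[:3,3],3),np.round(M[:3,:3],3),c["intrinsics"][0,0],c["k1"])
goto(s,(.44,.337,.26),99)
E
```

```text
[[-0.3   -0.     0.954]
 [-0.954 -0.002 -0.3  ]
 [ 0.002 -1.     0.   ]]
[0.251 0.576 0.373] [[-0.302 -0.953  0.003]
 [-0.919  0.292  0.264]
 [-0.253  0.077 -0.964]] 318.0328467959255 -0.06188233089703679
now [0.1874 0.5957 0.2553] yaw -107.5 w 0.0857 t 0.1 F [ 0.6  1.2 -0.5] -> row [0.0, -26.5, 0.1] [17.1, -0.43, 31.86]
```

>>> arm_command(rows=[[[0, -26.5, 0, 15.6, 4.5, 36.4, 8.5], [0, -26.5, 0, 15.6, 4.5, 36.4, 8.5], [0, -26.5, 0, 15.6, 4.5, 36.4, 8.5], [0, -26.5, 0, 15.6, 4.5, 36.4, 8.5], [0, -26.5, 0, 15.6, 4.5, 36.4, 8.5], [0, -26.5, 0, 15.6, 4.5, 36.4, 6], [0, -26.5, 0, 15.6, 4.5, 36.4, 6], [0, -26.5, 0, 15.6, 4.5, 36.4, 6], [0, -26.5, 0, 15.6, 4.5, 36.4, 6], [0, -26.5, 0, 15.6, 4.5, 36.4, 6]]], newtons=40)

```text
time: 0.98
tcp_pos: [0.4899, 0.3352, 0.2104]
ee_rot: [0.538, -0.46, 0.46, -0.537]
ft_force: [-0.3, 0.3, 0.4]
width: 0.0601
```

Run:
```python
from rig import arm
from h import *
s=arm.observe(); print(arm.tips_ahead)
goto(s,(.488,.338,.21),99)
c=arm.read_camera("wrist"); np.savez("w1.npz",**c)
print(np.round(proj(c,[.488,.338,.046])),np.round(s["joints"],2))
cv2.imwrite("pics/w1.png",crop(cv2.convertScaleAbs(c["image"],alpha=1.2,beta=10),160,50,320,240,2,20))
```

```text
0.025
now [0.4899 0.3352 0.2104] yaw -81.1 w 0.0601 t 0.98 F [-0.3  0.3  0.4] -> row [0.1, -0.1, 0.1] [-0.31, 0.04, -0.14]
[[326. 189.]] [ 0.87  0.37 -0.14  0.   -1.07  0.85]
```

View pics/w1.png

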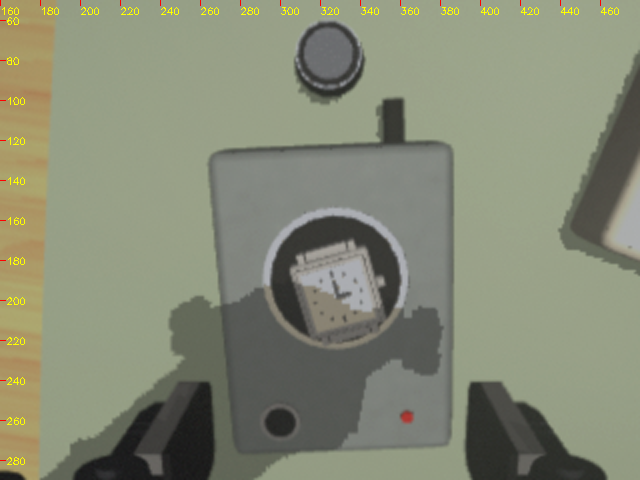

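Wrist view: demagnetiser pad centred near (328,189). The square watch centre is at about (330,197), with its 12 o'clock link at (323,175), 6 o'clock link at (335,219) and crown at (350,190).

Run:
```python
from rig import arm
from h import *
c=load("w1.npz")
f=lambda L,z:atz(c,np.array(L,float)/2+[160,50],z)
print("pad",f([(336,278)],.045))
q=f([(291,278),(369,250),(386,316),(313,338)],.057);print(q.round(4),q.mean(0))
for a,b in ((3,0),(2,1),(0,1),(3,2)):
    d=q[b]-q[a];print(np.degrees(np.arctan2(d[1],d[0])).round(1),np.hypot(*d[:2]).round(4))
e=f([(326,251),(352,337)],.053);d=e[0]-e[1];print("links",e.round(4),e.mean(0),np.degrees(np.arctan2(d[1],d[0])),np.hypot(*d[:2]))
E=f([(336,154),(344,446),(216,300),(450,300)],.043);print("block",E.round(4));
for a,b in ((1,0),(3,2)): d=E[b]-E[a];print(np.degrees(np.arctan2(d[1],d[0])).round(1))
```

```text
pad [[0.48781744 0.33652993 0.045     ]]
[[0.4877 0.3564 0.057 ]
 [0.5052 0.3247 0.057 ]
 [0.4769 0.3123 0.057 ]
 [0.4617 0.3429 0.057 ]] [0.48285251 0.3340835  0.057     ]
27.4 0.0293
23.7 0.0309
-61.1 0.0363
-63.6 0.0343
links [[0.5011 0.343  0.053 ]
 [0.4635 0.3254 0.053 ]] [0.48230097 0.3341881  0.053     ] 25.082387601573465 0.04157017223583659
block [[0.5427 0.345  0.043 ]
 [0.4029 0.3195 0.043 ]
 [0.4684 0.3902 0.043 ]
 [0.4851 0.2823 0.043 ]]
10.3
98.8
```

Run:
```python
from rig import arm
from h import *
c=load("w1.npz"); s=arm.observe(); R=Ro.from_quat(s["ee_rot"]).as_matrix()
for p,sg in (((213,382),0),((468,382),0),((213,465),0),((468,465),0)):
    o,d=ray(c,[np.array(p)/2+[160,50]]); ot=R.T@(o-s["tcp_pos"]); dt=R.T@d[0]
    for x in (-.03,.03):
        k=(x-ot[0])/dt[0]
        if k>0: print(p,np.round(ot+k*dt,4))
goto(s,(.4825,.334,.12),26)
```

```text
(213, 382) [-0.03    0.0096  0.011 ]
(468, 382) [0.03   0.0304 0.0023]
(213, 465) [-0.03    0.0046 -0.0064]
(468, 465) [ 0.03    0.0242 -0.0177]
now [0.4915 0.3334 0.2098] yaw -81.3 w 0.0596 t 1.03 F [ 1.4 -0.8  0.4] -> row [-0.0, 72.7, 0.2] [-0.22, 8.98, -0.87]
```

>>> arm_command(rows=[[[0, 72.7, 0, -0.2, 9, -0.9, 6], [0, 72.7, 0, -0.2, 9, -0.9, 6], [0, 72.7, 0, -0.2, 9, -0.9, 6], [0, 72.7, 0, -0.2, 9, -0.9, 6], [0, 72.7, 0, -0.2, 9, -0.9, 6], [0, 72.7, 0, -0.2, 9, -0.9, 6], [0, 72.7, 0, -0.2, 9, -0.9, 5.6], [0, 72.7, 0, -0.2, 9, -0.9, 5.6], [0, 72.7, 0, -0.2, 9, -0.9, 5.6], [0, 72.7, 0, -0.2, 9, -0.9, 5.6]]])

```text
time: 1.87
tcp_pos: [0.4785, 0.3387, 0.121]
ee_rot: [0.166, -0.687, 0.688, -0.165]
ft_force: [-0.3, -0.2, 0.0]
width: 0.056
```

>>> arm_command(rows=[[[0, 1, 0, 0, 0, 0, 5.6], [0, 1, 0, 0, 0, 0, 5.6], [0, 1, 0, 0, 0, 0, 5.6]]])

```text
time: 2.12
tcp_pos: [0.4786, 0.3387, 0.1212]
ee_rot: [0.163, -0.688, 0.688, -0.162]
ft_force: [-0.4, 0.4, -0.5]
width: 0.0562
```

Run:
```python
from rig import arm
from h import *
goto(arm.observe(),(.4825,.334,.075),26)
c=arm.read_camera("wrist"); np.savez("w2.npz",**c)
goto(arm.observe(),(.4825,.334,.075),26)
print(np.round(proj(c,[[.4825,.334,.052],[.488,.337,.046]])))
cv2.imwrite("pics/w2.png",crop(cv2.convertScaleAbs(c["image"],alpha=1.2,beta=10),160,100,320,240,2,20))
```

```text
now [0.4786 0.3387 0.1212] yaw -153.4 w 0.0562 t 2.12 F [-0.4  0.4 -0.5] -> row [-0.0, 0.6, 0.0] [-0.14, 4.62, 0.59]
now [0.4787 0.3387 0.1212] yaw -153.5 w 0.0563 t 2.17 F [ 0.2 -0.1  0.6] -> row [-0.0, 0.5, 0.0] [-0.14, 4.62, 0.59]
[[327. 214.]
 [317. 211.]]
```

View pics/w2.png

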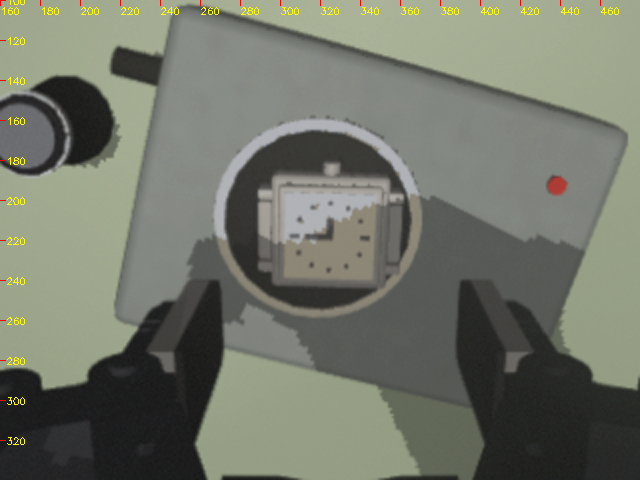

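Run:
```python
from rig import arm
from h import *
c=load("w2.npz")
f=lambda L,z:atz(c,np.array(L,float)/2+[160,100],z)
print("watch",f([(330,230.5)],.057),f([(329.5,230)],.053)); p=f([(258,230),(401,230)],.053);print(np.hypot(*(p[1]-p[0])[:2]))
print("pad",f([(318,217)],.045))
s=arm.observe();R=Ro.from_quat(s["ee_rot"]).as_matrix()
for p in ((222,280),(458,280)):
    o,d=ray(c,[np.array(p)/2+[160,100]]); ot=R.T@(o-s["tcp_pos"]); dt=R.T@d[0]
    for y in (.015,.02,.025): print(p,np.round(ot+dt*(y-ot[1])/dt[1],4))
w=f([(329.7,230.5)],.055)[0]; goto(s,(w[0],w[1],.075),26)
```

```text
watch [[0.48365281 0.33395845 0.057     ]] [[0.48332616 0.33508123 0.053     ]]
0.04399052058669191
pad [[0.487472   0.33520359 0.045     ]]
(222, 280) [-0.026   0.015   0.0109]
(222, 280) [-0.027   0.02    0.0088]
(222, 280) [-0.028   0.025   0.0067]
(458, 280) [0.0271 0.015  0.0108]
(458, 280) [0.0281 0.02   0.0087]
(458, 280) [0.0291 0.025  0.0066]
now [0.4787 0.3387 0.1212] yaw -153.5 w 0.0563 t 2.17 F [ 0.2 -0.1  0.6] -> row [-0.0, 0.5, 0.0] [-0.25, 4.62, 0.58]
```

>>> arm_command(rows=[[[0, 0.5, 0, -0.2, 1.5, 0.6, 5.6], [0, 0.5, 0, -0.2, 3, 0.6, 5.6], [0, 0.5, 0, -0.2, 4, 0.6, 5.4], [0, 0.5, 0, -0.2, 4.6, 0.6, 5.4], [0, 0.5, 0, -0.2, 4.8, 0.6, 5.4], [0, 0.5, 0, -0.2, 4.9, 0.6, 5.4], [0, 0.5, 0, -0.2, 4.9, 0.6, 5.4], [0, 0.5, 0, -0.2, 4.9, 0.6, 5.4]]])

```text
time: 2.83
tcp_pos: [0.4835, 0.3346, 0.073]
ee_rot: [-0.158, 0.689, -0.689, 0.159]
ft_force: [-0.2, 0.7, 0.7]
width: 0.054
```

>>> arm_command(rows=[[[0, 0, 0, 0, 0.1, 0, 5.4], [0, 0, 0, 0, 0.2, 0, 5.4], [0, 0, 0, 0, 0.2, 0, 5.4]]])

```text
time: 3.08
tcp_pos: [0.4832, 0.3342, 0.0705]
ee_rot: [-0.158, 0.689, -0.689, 0.159]
ft_force: [-0.6, -0.4, 0.8]
width: 0.0538
```

>>> arm_command(rows=[[[0, 0, 0, 0, 0.1, 0, 5.4], [0, 0, 0, 0, 0.2, 0, 5.4], [0, 0, 0, 0, 0.2, 0, 5.4]]])

```text
time: 3.33
tcp_pos: [0.4831, 0.3341, 0.0681]
ee_rot: [0.159, -0.689, 0.689, -0.158]
ft_force: [-0.9, 0.2, 0.4]
width: 0.0536
```

>>> arm_command(rows=[[[0, 0, 0, 0, 0.1, 0, 4.6], [0, 0, 0, 0, 0.1, 0, 4.2], [0, 0, 0, 0, 0.1, 0, 4], [0, 0, 0, 0, 0.1, 0, 4], [0, 0, 0, 0, 0.1, 0, 4], [0, 0, 0, 0, 0.1, 0, 4]]], newtons=50)

```text
time: 3.83
tcp_pos: [0.4845, 0.335, 0.0694]
ee_rot: [-0.158, 0.689, -0.689, 0.16]
ft_force: [0.8, -1.3, 8.3]
width: 0.0423
```

>>> arm_command(rows=[[[0, 0, 0, 0, -0.5, 0, 4], [0, 0, 0, 0, -1, 0, 4], [0, 0, 0, 0, -2, 0, 4], [0, 0, 0, 0, -4, 0, 4], [0, 0, 0, 0, -6, 0, 4], [0, 0, 0, 0, -6, 0, 4]]])

```text
time: 4.33
tcp_pos: [0.4851, 0.336, 0.1319]
ee_rot: [-0.156, 0.69, -0.688, 0.162]
ft_force: [0.8, 1.1, 0.4]
width: 0.0425
```

Run:
```python
from rig import arm
from h import *
s=arm.observe(); goto(s,(.470,-.36,.13),90)
c=arm.read_camera("wrist"); np.savez("w3.npz",**c)
cv2.imwrite("pics/w3.png",crop(cv2.convertScaleAbs(c["image"],alpha=1.2,beta=10),160,100,320,240,2,20))
```

```text
now [0.4851 0.336  0.1319] yaw -154.0 w 0.0425 t 4.33 F [0.8 1.1 0.4] -> row [-0.1, -64.0, -0.5] [31.85, -0.2, 61.9]
```

View pics/w3.png

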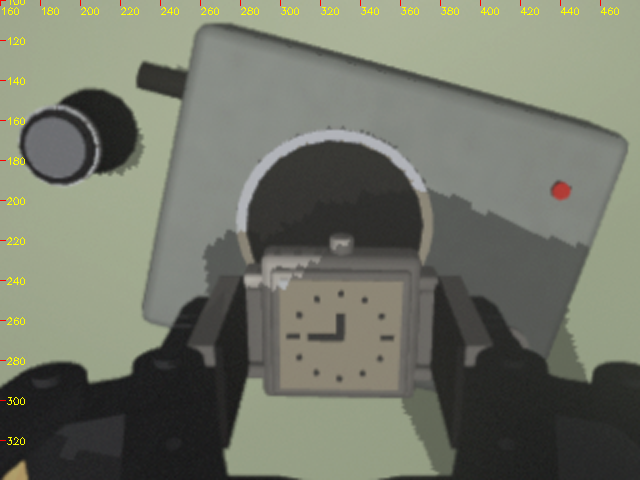

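Held level between the pads. Carrying it to the cushion.

>>> arm_command(rows=[[[0, 0, 0, 0.7, -1, 1.3, 4], [0, 0, 0, 2, -2, 4, 4], [0, 0, 0, 3.9, -3, 7.5, 4], [0, 0, 0, 5.7, -4, 11.1, 4], [0, 0, 0, 7.5, -4, 14.7, 4], [0, 0, 0, 9.4, -4, 18.2, 4], [0, 0, 0, 11.2, -4, 21.8, 4], [0, 0, 0, 13, -4, 25.4, 4], [0, 0, 0, 14.8, -4, 28.9, 4], [0, 0, 0, 16.7, -4, 32.5, 4]]])

```text
time: 5.22
tcp_pos: [0.4735, -0.0334, 0.167]
ee_rot: [-0.159, 0.689, -0.689, 0.158]
ft_force: [0.8, 0.1, -1.5]
width: 0.0424
```

>>> arm_command(rows=[[[0, 0, 0, 1.8, 0, 3.5, 4], [0, 0, 0, 3.6, 0, 7, 4], [0, 0, 0, 5.4, 0, 10.5, 4], [0, 0, 0, 7.2, 0, 14, 4], [0, 0, 0, 9, 0, 17.5, 4], [0, 0, 0, 10.8, 0, 21, 4], [0, 0, 0, 12.4, 0, 24, 4], [0, 0, 0, 13.7, 0, 26.5, 4], [0, 0, 0, 14.6, 0, 28.4, 4], [0, 0, 0, 15, 0, 29.3, 4]]])

```text
time: 6.05
tcp_pos: [0.4665, -0.3627, 0.1663]
ee_rot: [-0.158, 0.69, -0.689, 0.157]
ft_force: [0.6, 0.3, -0.8]
width: 0.0424
```

>>> arm_command(rows=[[[0, 0, 0, 0, 1, 0, 4], [0, 0, 0, 0, 3, 0, 4], [0, 0, 0, 0, 5, 0, 4], [0, 0, 0, 0, 6, 0, 4], [0, 0, 0, 0, 6, 0, 4], [0, 0, 0, 0, 6, 0, 4]]])

```text
time: 6.55
tcp_pos: [0.468, -0.3593, 0.1068]
ee_rot: [-0.16, 0.689, -0.689, 0.158]
ft_force: [0.6, 0.4, 0.0]
width: 0.0425
```

Run:
```python
from rig import arm
from h import *
s=arm.observe(); goto(s,(.471,-.36,.06))
c=arm.read_camera("wrist"); np.savez("w4.npz",**c)
cv2.imwrite("pics/w4.png",crop(cv2.convertScaleAbs(c["image"],alpha=1.2,beta=10),160,100,320,240,2,20))
```

```text
now [ 0.468  -0.3593  0.1068] yaw -154.0 w 0.0425 t 6.55 F [0.6 0.4 0. ] -> row [0.1, -0.0, 0.1] [-0.25, 4.68, 0.2]
```

View pics/w4.png

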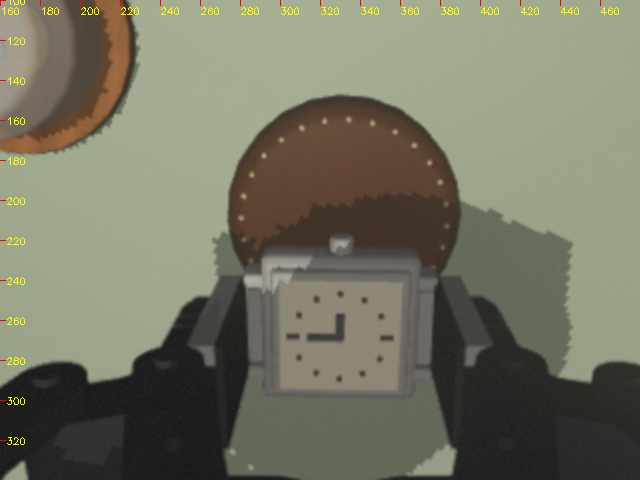

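Run:
```python
from rig import arm
from h import *
c=load("w4.npz")
f=lambda L,z:atz(c,np.array(L,float)/2+[160,100],z)
p=f([(344.5,208)],.020)[0];print(p, np.hypot(*np.diff(f([(228,208),(461,208)],.02),axis=0)[0,:2]))
a=f([(344,95)],.022)[0];print(a)
goto(arm.observe(),(p[0],p[1],.055))
```

```text
[ 0.46892453 -0.36649607  0.02      ] 0.07821391178906967
[ 0.48569533 -0.40041772  0.022     ]
now [ 0.4687 -0.3598  0.1078] yaw -154.0 w 0.0424 t 6.6 F [ 0.8 -0.4  0.1] -> row [-0.0, -0.0, -0.0] [0.27, 5.28, 0.61]
```

>>> arm_command(rows=[[[0, 0, 0, 0.2, 1, 0.5, 4], [0, 0, 0, 0.2, 3, 0.5, 4], [0, 0, 0, 0.2, 4.5, 0.5, 4], [0, 0, 0, 0.2, 5.3, 0.5, 4], [0, 0, 0, 0.2, 5.6, 0.5, 4], [0, 0, 0, 0.2, 5.7, 0.5, 4], [0, 0, 0, 0.2, 5.7, 0.5, 4], [0, 0, 0, 0.2, 5.7, 0.5, 4]]])

```text
time: 7.27
tcp_pos: [0.4693, -0.3659, 0.0513]
ee_rot: [0.158, -0.689, 0.69, -0.159]
ft_force: [-1.0, -0.2, -0.2]
width: 0.0425
```

>>> arm_command(rows=[[[0, 0, 0, 0, 0.1, 0, 4], [0, 0, 0, 0, 0.2, 0, 4], [0, 0, 0, 0, 0.2, 0, 4], [0, 0, 0, 0, 0.2, 0, 4]]])

```text
time: 7.6
tcp_pos: [0.4686, -0.3656, 0.0485]
ee_rot: [0.158, -0.689, 0.689, -0.159]
ft_force: [0.3, -0.4, -0.9]
width: 0.0425
```

>>> arm_command(rows=[[[0, 0, 0, 0, 0.1, 0, 4], [0, 0, 0, 0, 0.15, 0, 4], [0, 0, 0, 0, 0.15, 0, 4], [0, 0, 0, 0, 0.15, 0, 4]]])

```text
time: 7.93
tcp_pos: [0.4688, -0.3657, 0.0474]
ee_rot: [0.159, -0.689, 0.689, -0.159]
ft_force: [-0.1, 1.0, 5.1]
width: 0.0424
```

Contact as predicted. Release, rise.

>>> arm_command(rows=[[[0, 0, 0, 0, 0, 0, 4.6], [0, 0, 0, 0, 0, 0, 5], [0, 0, 0, 0, 0, 0, 5.6], [0, 0, 0, 0, 0, 0, 5.8], [0, 0, 0, 0, -0.5, 0, 5.8], [0, 0, 0, 0, -2, 0, 5.8], [0, 0, 0, 0, -4, 0, 5.8], [0, 0, 0, 0, -8, 0, 5.8], [0, 0, 0, 0, -12, 0, 5.8], [0, 0, 0, 0, -12, 0, 5.8]]])

```text
time: 8.77
tcp_pos: [0.4727, -0.3682, 0.1762]
ee_rot: [0.155, -0.685, 0.693, -0.164]
ft_force: [0.7, -0.6, 1.7]
width: 0.0578
```

Run:
```python
from rig import arm
from h import *
s=arm.observe(); goto(s,(.58,.142,.20),-169.5+90)
c=arm.read_camera("wrist"); np.savez("w5.npz",**c)
cv2.imwrite("pics/w5.png",crop(cv2.convertScaleAbs(c["image"],alpha=1.2,beta=10),160,100,320,240,2,20))
```

```text
now [ 0.4727 -0.3682  0.1762] yaw -154.0 w 0.0578 t 8.77 F [ 0.7 -0.6  1.7] -> row [-1.0, -74.5, 0.1] [-32.06, -2.71, -41.09]
```

View pics/w5.png

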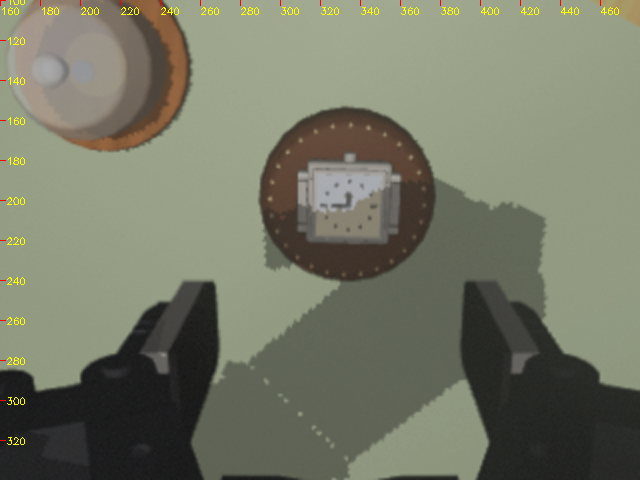

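Square watch lies flat in the middle of the cushion. On to the tester.

>>> arm_command(rows=[[[0, 0, 0, -2.5, -1, -3.2, 6], [0, 0, 0, -5, -2, -6.4, 6], [0, 0, 0, -7.5, -2.7, -9.6, 6], [0, 0, 0, -10, -2.7, -12.8, 6], [0, 0, 0, -12.5, -2.7, -16, 6], [0, 0, 0, -15, -2.7, -19.2, 6], [0, 0, 0, -17.5, -2.7, -22.4, 6], [0, 0, 0, -20, -2.7, -25.6, 6], [0, 0, 0, -22.5, -2.7, -28.8, 6], [0, 0, 0, -25, -2.7, -32, 6]]])

```text
time: 9.65
tcp_pos: [0.5531, 0.0335, 0.1934]
ee_rot: [-0.159, 0.689, -0.689, 0.158]
ft_force: [0.7, 0.2, 0.4]
width: 0.0598
```

>>> arm_command(rows=[[[0, 0, 0, -2.5, 0, -3.2, 5.2], [0, 0, 0, -4.8, 0, -6.2, 5.2], [0, 0, 0, -6.4, 0, -8.2, 5.2], [0, 0, 0, -7, 0, -9.1, 5.2], [0, 0, 0, -7, 0, -9.1, 5.2], [0, 0, 0, -7, 0, -9.1, 5.2], [0, 0, 0, -7, 0, -9.1, 5.2]]])

```text
time: 10.23
tcp_pos: [0.5762, 0.1428, 0.1934]
ee_rot: [0.159, -0.689, 0.689, -0.158]
ft_force: [-1.1, -0.4, 0.2]
width: 0.0518
```

Run:
```python
from rig import arm
from h import *
s=arm.observe(); goto(s,(.58,.142,.20))
c=arm.read_camera("wrist"); np.savez("w6.npz",**c)
cv2.imwrite("pics/w6.png",crop(cv2.convertScaleAbs(c["image"],alpha=1.0,beta=0),240,130,200,150,4,10))
```

```text
now [0.5762 0.1428 0.1934] yaw -154.1 w 0.0518 t 10.23 F [-1.1 -0.4  0.2] -> row [0.0, -0.0, 0.1] [-0.31, -0.66, 0.24]
```

View pics/w6.png

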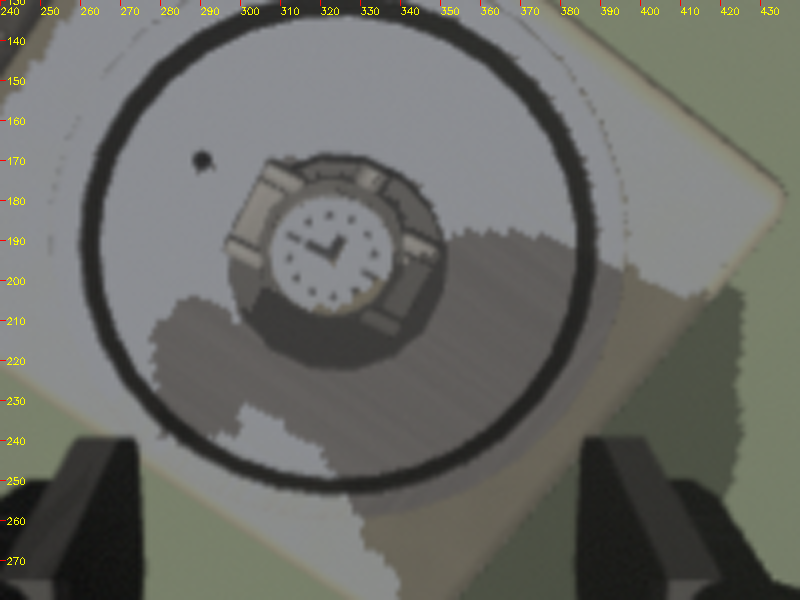

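Run:
```python
from rig import arm
from h import *
c=load("w6.npz")
f=lambda L,z:atz(c,np.array(L,float)/4+[240,130],z)
e=f([(249,203),(418,290)],.073);d=e[0]-e[1];print("links",e.round(4),e.mean(0),np.degrees(np.arctan2(d[1],d[0])),np.hypot(*d[:2]))
print("dial",f([(331,253)],.076)); print("crown dir"); q=f([(374,178),(331,250)],.073); d=q[0]-q[1];print(np.degrees(np.arctan2(d[1],d[0])))
print("disc",f([(337,262)],.064), np.hypot(*np.diff(f([(228,262),(446,262)],.064),axis=0)[0,:2]))
print("ring", f([(338,258)],.056))
# edge of housing right: (780,190)->(460,600)
h=f([(770,215),(470,575)],.056);d=h[0]-h[1];print("edge",np.degrees(np.arctan2(d[1],d[0])))
m=e.mean(0);s=arm.observe();goto(s,(m[0],m[1],.13),np.degrees(np.arctan2(*(e[0]-e[1])[1::-1])))
```

```text
links [[0.6013 0.1375 0.073 ]
 [0.5645 0.1389 0.073 ]] [0.58292211 0.13817633 0.073     ] -2.2519826479380507 0.03684481634766836
dial [[0.58324446 0.13883821 0.076     ]]
crown dir
-94.55496786598155
disc [[0.58024957 0.14283706 0.064     ]] 0.0438008836842398
ring [[0.57963208 0.14390448 0.056     ]]
edge -100.43753358818945
now [0.5763 0.1426 0.1936] yaw -154.2 w 0.0519 t 10.28 F [ 0.4  0.3 -0.2] -> row [-0.0, 28.1, 0.1] [-0.41, 6.36, 0.68]
```

>>> arm_command(rows=[[[0, 7, 0, -0.4, 1, 0.7, 5.2], [0, 14, 0, -0.4, 3, 0.7, 5.2], [0, 21, 0, -0.4, 5, 0.7, 5.2], [0, 28.8, 0, -0.4, 7, 0.7, 5.2], [0, 28.8, 0, -0.4, 8.5, 0.7, 5], [0, 28.8, 0, -0.4, 9, 0.7, 5], [0, 28.8, 0, -0.4, 9, 0.7, 5], [0, 28.8, 0, -0.4, 9, 0.7, 5]]])

```text
time: 10.95
tcp_pos: [0.5839, 0.1388, 0.1045]
ee_rot: [0.018, 0.707, -0.707, -0.018]
ft_force: [0.6, -0.0, 0.6]
width: 0.05
```

Run:
```python
from rig import arm
from h import *
s=arm.observe(); goto(s,(.583,.1385,.0925),-183)
c=arm.read_camera("wrist"); np.savez("w7.npz",**c)
print(proj(c,[.583,.1385,.074]).round(1))
cv2.imwrite("pics/w7.png",crop(c["image"],200,150,240,180,3,20))
```

```text
now [0.5839 0.1388 0.1045] yaw 177.1 w 0.05 t 10.95 F [ 0.6 -0.   0.6] -> row [0.0, 0.1, -0.0] [0.09, 1.2, 0.03]
[[330.2 248.1]]
```

View pics/w7.png

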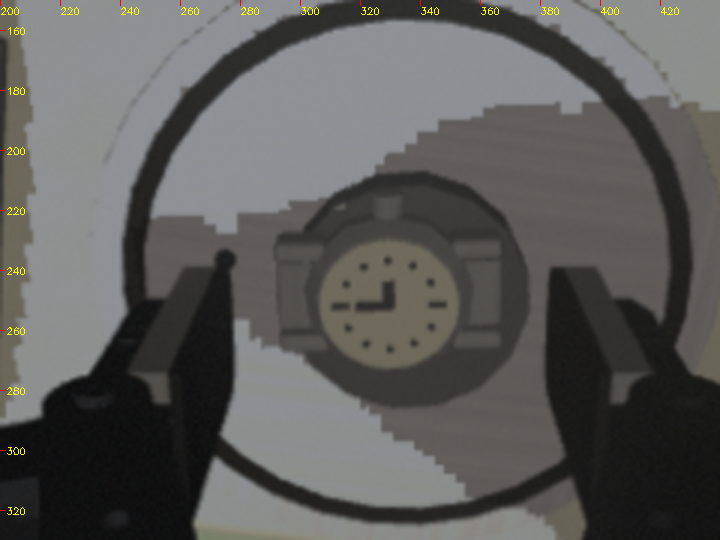

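Aligned; descend and grip.

>>> arm_command(rows=[[[0, 0, 0, 0.1, 0.5, 0, 5], [0, 0, 0, 0.1, 1, 0, 5], [0, 0, 0, 0.1, 1.3, 0, 5], [0, 0, 0, 0.1, 1.3, 0, 4.6], [0, 0, 0, 0.1, 1.3, 0, 4], [0, 0, 0, 0.1, 1.3, 0, 3.6], [0, 0, 0, 0.1, 1.3, 0, 3.4], [0, 0, 0, 0.1, 1.3, 0, 3.4], [0, 0, 0, 0.1, 1.3, 0, 3.4], [0, 0, 0, 0.1, 1.3, 0, 3.4]]])

```text
time: 11.83
tcp_pos: [0.5826, 0.1396, 0.0911]
ee_rot: [0.018, 0.707, -0.707, -0.018]
ft_force: [0.1, -0.3, 1.5]
width: 0.0363
```

>>> arm_command(rows=[[[0, 0, 0, 0, -0.5, 0, 3.4], [0, 0, 0, 0, -1, 0, 3.4], [0, 0, 0, 0, -2, 0, 3.4], [0, 0, 0, 0, -4, 0, 3.4], [0, 0, 0, 0, -6, 0, 3.4], [0, 0, 0, 0, -6, 0, 3.4], [0, 0, 0, 0, -6, 0, 3.4]]])

```text
time: 12.42
tcp_pos: [0.5831, 0.1398, 0.1528]
ee_rot: [0.019, 0.708, -0.706, -0.017]
ft_force: [0.1, 0.4, -0.2]
width: 0.0366
```

Run:
```python
from rig import arm
from h import *
s=arm.observe(); goto(s,(.4875,.336,.13))
c=arm.read_camera("wrist"); np.savez("w8.npz",**c)
cv2.imwrite("pics/w8.png",crop(c["image"],200,150,240,180,3,20))
```

```text
now [0.5831 0.1398 0.1528] yaw 177.1 w 0.0366 t 12.42 F [ 0.1  0.4 -0.2] -> row [0.1, 0.0, -0.2] [10.54, 2.28, -19.1]
```

View pics/w8.png

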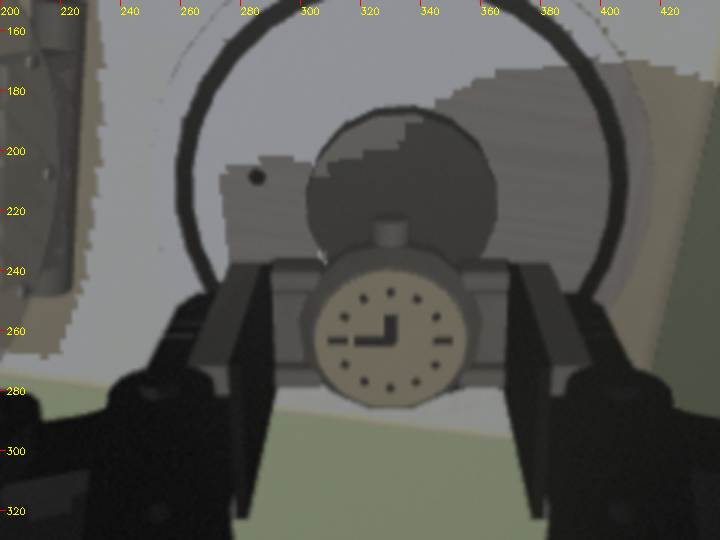

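Small watch held level. Carry to the demagnetiser.

>>> arm_command(rows=[[[0, 0, 0, 0.8, 0, -1.4, 3.4], [0, 0, 0, 2.4, 0, -4.3, 3.4], [0, 0, 0, 4.3, 0, -7.8, 3.4], [0, 0, 0, 6.2, 0, -11.3, 3.4], [0, 0, 0, 8.1, 0, -14.8, 3.4], [0, 0, 0, 9.6, 0, -17.4, 3.4], [0, 0, 0, 10.5, 0, -19.1, 3.4], [0, 0, 0, 10.5, 1, -19.1, 3.4], [0, 0, 0, 10.5, 3, -19.1, 3.4], [0, 0, 0, 10.5, 3, -19.1, 3.4]]])

```text
time: 13.3
tcp_pos: [0.4846, 0.3333, 0.1161]
ee_rot: [-0.016, -0.705, 0.709, 0.021]
ft_force: [-0.5, -1.0, -1.6]
width: 0.0365
```

>>> arm_command(rows=[[[0, 0, 0, 0, 1.5, 0, 3.4], [0, 0, 0, 0, 3, 0, 3.4], [0, 0, 0, 0, 4, 0, 3.4], [0, 0, 0, 0, 4.6, 0, 3.4], [0, 0, 0, 0, 4.8, 0, 3.4], [0, 0, 0, 0, 4.8, 0, 3.4], [0, 0, 0, 0, 4.8, 0, 3.4]]])

```text
time: 13.88
tcp_pos: [0.4876, 0.3356, 0.0734]
ee_rot: [0.018, 0.707, -0.707, -0.018]
ft_force: [0.0, -0.9, -0.2]
width: 0.0364
```

Run:
```python
from rig import arm
from h import *
goto(arm.observe(),(.4877,.336,.072))
c=load("w8.npz"); f=lambda L,z:atz(c,np.array(L,float)/3+[200,150],z)
print(f([(401.5,199)],.064),f([(401,200)],.056))
```

```text
now [0.4876 0.3356 0.0734] yaw 177.1 w 0.0364 t 13.88 F [ 0.  -0.9 -0.2] -> row [0.0, 0.0, -0.0] [-0.01, 0.14, -0.04]
[[0.58002714 0.1423129  0.064     ]] [[0.580202  0.1452279 0.056    ]]
```

>>> arm_command(rows=[[[0, 0, 0, 0, 0.1, 0, 3.4], [0, 0, 0, 0, 0.2, 0, 3.4], [0, 0, 0, 0, 0.2, 0, 3.4], [0, 0, 0, 0, 0.2, 0, 3.4]]])

```text
time: 14.22
tcp_pos: [0.4872, 0.3356, 0.0711]
ee_rot: [0.018, 0.707, -0.707, -0.018]
ft_force: [-1.7, -0.0, 0.6]
width: 0.0362
```

>>> arm_command(rows=[[[0, 0, 0, 0, 0.05, 0, 3.4], [0, 0, 0, 0, 0.1, 0, 3.4], [0, 0, 0, 0, 0.1, 0, 3.4], [0, 0, 0, 0, 0.1, 0, 3.4]]])

```text
time: 14.55
tcp_pos: [0.4872, 0.3356, 0.0711]
ee_rot: [0.018, 0.707, -0.707, -0.017]
ft_force: [-2.3, -1.0, 5.2]
width: 0.0359
```

>>> arm_command(rows=[[[0, 0, 0, 0, 0, 0, 4], [0, 0, 0, 0, 0, 0, 4.6], [0, 0, 0, 0, 0, 0, 5], [0, 0, 0, 0, 0, 0, 5.2], [0, 0, 0, 0, -0.5, 0, 5.4], [0, 0, 0, 0, -2, 0, 5.6], [0, 0, 0, 0, -4, 0, 6], [0, 0, 0, 0, -8, 0, 6], [0, 0, 0, 0, -11, 0, 6], [0, 0, 0, 0, -11, 0, 6]]])

```text
time: 15.38
tcp_pos: [0.4902, 0.3381, 0.1876]
ee_rot: [0.021, 0.71, -0.704, -0.013]
ft_force: [0.2, 0.5, 0.4]
width: 0.0601
```

Run:
```python
from rig import arm
from h import *
c=arm.read_camera("wrist"); np.savez("w9.npz",**c)
goto(arm.observe(),(.563,-.127,.19))
```

```text
now [0.4888 0.3371 0.1843] yaw 177.1 w 0.0602 t 15.43 F [-0.5  0.3  0.2] -> row [0.4, 0.0, -0.3] [-9.73, -0.82, 45.98]
```

>>> arm_command(rows=[[[0, 0, 0, -0.8, 0, 3.8, 6], [0, 0, 0, -1.6, 0, 7.6, 6], [0, 0, 0, -2.5, 0, 11.5, 6], [0, 0, 0, -3.3, 0, 15.4, 6], [0, 0, 0, -4.2, 0, 19.3, 6], [0, 0, 0, -5, 0, 23.2, 6], [0, 0, 0, -5.8, 0, 27.1, 6], [0, 0, 0, -6.7, 0, 31, 6], [0, 0, 0, -7.5, 0, 34.9, 6.6], [0, 0, 0, -8.3, 0, 38.6, 6.6]]])

```text
time: 16.27
tcp_pos: [0.5499, -0.0563, 0.1789]
ee_rot: [-0.017, -0.707, 0.707, 0.019]
ft_force: [-0.0, 0.7, -0.2]
width: 0.0658
```

>>> arm_command(rows=[[[0, 0, 0, -0.8, 0, 3.5, 6.6], [0, 0, 0, -1.3, 0, 6, 6.6], [0, 0, 0, -1.6, 0, 7.2, 6.6], [0, 0, 0, -1.6, 0, 7.2, 6.6], [0, 0, 0, -1.6, 0, 7.2, 6.6], [0, 0, 0, -1.6, 0, 7.2, 6.6]]])

```text
time: 16.77
tcp_pos: [0.5626, -0.126, 0.1793]
ee_rot: [0.017, 0.707, -0.707, -0.018]
ft_force: [-0.4, 0.6, -0.0]
width: 0.0664
```

Run:
```python
from rig import arm
from h import *
s=arm.observe(); goto(s,(.563,-.127,.19))
c=arm.read_camera("wrist"); np.savez("w10.npz",**c)
print(proj(c,[.563,-.127,.06]))
cv2.imwrite("pics/w10.png",crop(cv2.convertScaleAbs(c["image"],alpha=1.1),240,130,200,150,4,10))
```

```text
now [ 0.5626 -0.126   0.1793] yaw 177.2 w 0.0664 t 16.77 F [-0.4  0.6 -0. ] -> row [0.0, -0.0, 0.1] [-0.04, -1.07, 0.1]
[[328.06526193 200.01183691]]
```

View pics/w10.png

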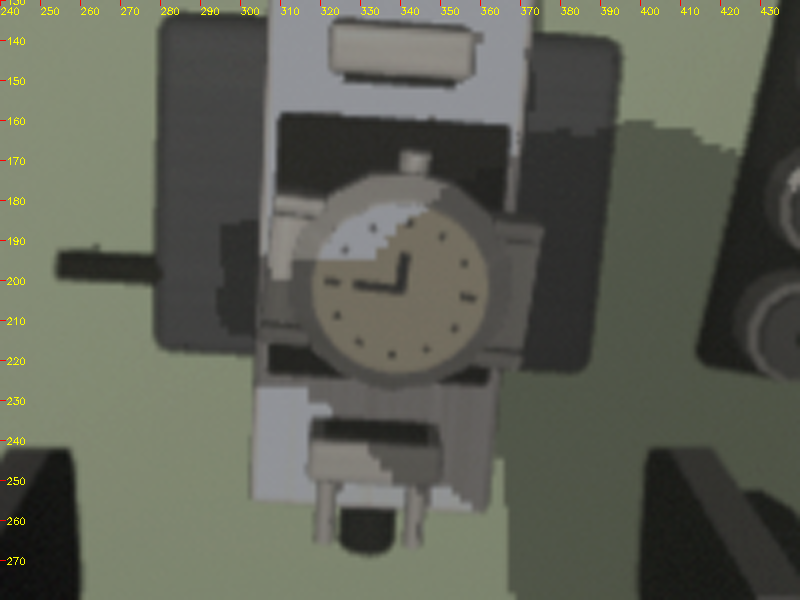

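Run:
```python
from rig import arm
from h import *
c=load("w10.npz")
f=lambda L,z:atz(c,np.array(L,float)/4+[240,130],z)
A=lambda a,b:np.degrees(np.arctan2(*(b-a)[1::-1])).round(1)
p=f([(278,113),(511,126),(266,374),(490,385)],.06);print("platform",p.round(4).tolist(),p.mean(0),A(p[1],p[0]),A(p[3],p[2]),A(p[2],p[0]),A(p[3],p[1]))
w=f([(332,281),(468,297)],.073);print("marks",w.mean(0),A(w[1],w[0]))
k=f([(399,282)],.073);print("case centre",k)
l=f([(270,264),(533,299)],.068);print("links",l.round(4),l.mean(0),A(l[1],l[0]),np.hypot(*(l[1]-l[0])[:2]))
cr=f([(415,163),(399,282)],.068);print("crown",A(cr[1],cr[0])-90)
goto(arm.observe(),(l.mean(0)[0],l.mean(0)[1],.087),A(l[1],l[0]))
# demag check picture of small watch
c=load("w9.npz");print(proj(c,[.4877,.336,.046]))
```

```text
platform [[0.5752, -0.1601, 0.06], [0.5317, -0.1554, 0.06], [0.581, -0.1087, 0.06], [0.5369, -0.1041, 0.06]] [ 0.55619308 -0.13204001  0.06      ] -6.1 -6.0 -96.5 -95.7
marks [ 0.55410938 -0.12842477  0.073     ] -9.9
case centre [[ 0.5542625  -0.12976845  0.073     ]]
links [[ 0.578  -0.1331  0.068 ]
 [ 0.5291 -0.1238  0.068 ]] [ 0.55357362 -0.12842557  0.068     ] -10.8 0.049739903079216725
crown -189.8
now [ 0.5628 -0.1257  0.1795] yaw 177.2 w 0.0663 t 16.82 F [ 0.3  1.2 -0.8] -> row [0.0, 8.0, 0.0] [0.9, 9.25, 0.32]
[[333.50924178 190.04316133]]
```

>>> arm_command(rows=[[[0, 4, 0, 0.5, 1, 0.2, 6.4], [0, 7.7, 0, 0.9, 3, 0.3, 6.4], [0, 7.7, 0, 0.9, 5, 0.3, 6.4], [0, 7.7, 0, 0.9, 7, 0.3, 6.4], [0, 7.7, 0, 0.9, 8.5, 0.3, 6.2], [0, 7.7, 0, 0.9, 9.2, 0.3, 6.2], [0, 7.7, 0, 0.9, 9.4, 0.3, 6.2], [0, 7.7, 0, 0.9, 9.4, 0.3, 6.2], [0, 7.7, 0, 0.9, 9.4, 0.3, 6.2]]])

```text
time: 17.57
tcp_pos: [0.5546, -0.129, 0.0868]
ee_rot: [0.065, 0.704, -0.704, -0.064]
ft_force: [0.7, 0.9, 0.6]
width: 0.0619
```

Run:
```python
from rig import arm
from h import *
goto(arm.observe(),(.554,-.1288,.085),-10.5)
```

```text
now [ 0.5546 -0.129   0.0868] yaw 169.5 w 0.0619 t 17.57 F [0.7 0.9 0.6] -> row [0.0, -0.0, -0.1] [0.07, 0.18, -0.0]
```

>>> arm_command(rows=[[[0, 0, 0, 0.1, 0.1, 0, 6], [0, 0, 0, 0.1, 0.1, 0, 5.4], [0, 0, 0, 0.1, 0.1, 0, 5], [0, 0, 0, 0.1, 0.1, 0, 4.7], [0, 0, 0, 0.1, 0.1, 0, 4.6], [0, 0, 0, 0.1, 0.1, 0, 4.6], [0, 0, 0, 0.1, 0.1, 0, 4.6], [0, 0, 0, 0.1, 0.1, 0, 4.6]]])

```text
time: 18.23
tcp_pos: [0.5537, -0.1293, 0.0861]
ee_rot: [-0.066, -0.704, 0.704, 0.064]
ft_force: [-1.7, 0.7, 5.8]
width: 0.0481
```

>>> arm_command(rows=[[[0, 0, 0, 0, -0.5, 0, 4.6], [0, 0, 0, 0, -1, 0, 4.6], [0, 0, 0, 0, -2, 0, 4.6], [0, 0, 0, 0, -4, 0, 4.6], [0, 0, 0, 0, -7, 0, 4.6], [0, 0, 0, 0, -7, 0, 4.6], [0, 0, 0, 0, -7, 0, 4.6]]])

```text
time: 18.82
tcp_pos: [0.5539, -0.1293, 0.1572]
ee_rot: [0.067, 0.704, -0.704, -0.064]
ft_force: [0.3, 0.4, -1.1]
width: 0.0482
```

Run:
```python
from rig import arm
from h import *
s=arm.observe(); goto(s,(.580,.1428,.16))
c=arm.read_camera("wrist"); np.savez("w11.npz",**c)
a=crop(c["image"],220,150,200,150,2,20)
c9=load("w9.npz")
cv2.imwrite("pics/w11.png",np.hstack([a,crop(cv2.convertScaleAbs(c9["image"],alpha=1.3),230,115,200,150,2,20)]))
```

```text
now [ 0.5539 -0.1293  0.1572] yaw 169.4 w 0.0482 t 18.82 F [ 0.3  0.4 -1.1] -> row [0.1, 0.0, -0.3] [2.43, -0.26, -27.22]
```

View pics/w11.png

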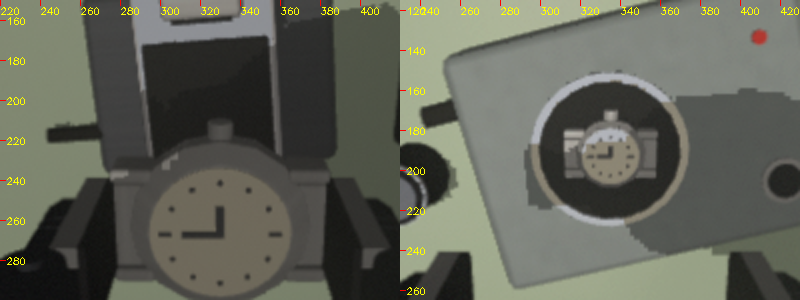

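Large watch held; small watch sits centred on the demagnetiser. Carry large to tester.

>>> arm_command(rows=[[[0, 0, 0, 0.1, -0.5, -1.5, 4.6], [0, 0, 0, 0.4, -1, -5, 4.6], [0, 0, 0, 0.7, -1, -9, 4.6], [0, 0, 0, 1.1, -1, -13, 4.6], [0, 0, 0, 1.5, -1, -17, 4.6], [0, 0, 0, 1.8, -1, -21, 4.6], [0, 0, 0, 2.1, -1, -24.3, 4.6], [0, 0, 0, 2.3, -1, -26.4, 4.6], [0, 0, 0, 2.4, -1, -27.2, 4.6], [0, 0, 0, 2.4, -1, -27.2, 4.6]]])

```text
time: 19.7
tcp_pos: [0.5786, 0.144, 0.1633]
ee_rot: [-0.064, -0.704, 0.705, 0.065]
ft_force: [-0.1, 0.4, -1.1]
width: 0.0484
```

>>> arm_command(rows=[[[0, 0, 0, 0, 1, 0, 4.6], [0, 0, 0, 0, 3, 0, 4.6], [0, 0, 0, 0, 5, 0, 4.6], [0, 0, 0, 0, 6, 0, 4.6], [0, 0, 0, 0, 6, 0, 4.6], [0, 0, 0, 0, 6, 0, 4.6]]])

```text
time: 20.2
tcp_pos: [0.5791, 0.1412, 0.1042]
ee_rot: [-0.065, -0.704, 0.705, 0.066]
ft_force: [1.1, -0.5, -0.1]
width: 0.0479
```

Run:
```python
from rig import arm
from h import *
goto(arm.observe(),(.580,.1428,.094))
```

```text
now [0.5791 0.1412 0.1042] yaw 169.3 w 0.0479 t 20.2 F [ 1.1 -0.5 -0.1] -> row [-0.1, 0.0, 0.1] [-0.07, 1.02, -0.17]
```

>>> arm_command(rows=[[[0, 0, 0, -0.1, 0.4, -0.2, 4.6], [0, 0, 0, -0.1, 0.8, -0.2, 4.6], [0, 0, 0, -0.1, 1, -0.2, 4.6], [0, 0, 0, -0.1, 1, -0.2, 4.6], [0, 0, 0, -0.1, 1, -0.2, 4.6]]])

```text
time: 20.62
tcp_pos: [0.5806, 0.1444, 0.095]
ee_rot: [0.065, 0.704, -0.704, -0.065]
ft_force: [-0.1, 0.2, -1.1]
width: 0.0488
```

>>> arm_command(rows=[[[0, 0, 0, 0, 0.1, 0, 4.6], [0, 0, 0, 0, 0.2, 0, 4.6], [0, 0, 0, 0, 0.2, 0, 4.6], [0, 0, 0, 0, 0.2, 0, 4.6]]])

```text
time: 20.95
tcp_pos: [0.5805, 0.1443, 0.0928]
ee_rot: [-0.065, -0.704, 0.704, 0.065]
ft_force: [-0.3, 0.2, -1.2]
width: 0.0484
```

>>> arm_command(rows=[[[0, 0, 0, 0, 0.05, 0, 4.6], [0, 0, 0, 0, 0.1, 0, 4.6], [0, 0, 0, 0, 0.1, 0, 4.6], [0, 0, 0, 0, 0.1, 0, 4.6]]])

```text
time: 21.28
tcp_pos: [0.5807, 0.1443, 0.0922]
ee_rot: [0.065, 0.704, -0.704, -0.065]
ft_force: [-1.0, 0.7, 2.1]
width: 0.0483
```

>>> arm_command(rows=[[[0, 0, 0, 0, 0, 0, 5], [0, 0, 0, 0, 0, 0, 5.4], [0, 0, 0, 0, 0, 0, 5.8], [0, 0, 0, 0, 0, 0, 6], [0, 0, 0, 0, -0.5, 0, 6], [0, 0, 0, 0, -2, 0, 6], [0, 0, 0, 0, -4, 0, 6], [0, 0, 0, 0, -7, 0, 6], [0, 0, 0, 0, -9, 0, 6], [0, 0, 0, 0, -9, 0, 6]]])

```text
time: 22.12
tcp_pos: [0.5833, 0.1453, 0.1877]
ee_rot: [0.068, 0.706, -0.703, -0.061]
ft_force: [0.7, 0.1, -0.1]
width: 0.0599
```

Run:
```python
from rig import arm
from h import *
c=arm.read_camera("wrist"); np.savez("w12.npz",**c)
s=arm.observe(); goto(s,(.4687,-.366,.15),-154)
c5=load("w5.npz"); f=lambda L,z:atz(c5,np.array(L,float)/2+[160,100],z)
print("sq on cushion",f([(349,201)],.034),f([(298,203),(400,206)],.030).mean(0),"cushion",f([(347.5,194)],.022))
```

```text
now [0.582  0.1449 0.1851] yaw 169.4 w 0.0601 t 22.17 F [ 0.5  0.1 -0.2] -> row [0.1, -36.6, -0.4] [1.78, 3.3, 52.32]
sq on cushion [[ 0.46799885 -0.36623539  0.034     ]] [ 0.46681817 -0.36390947  0.03      ] cushion [[ 0.46854281 -0.36603548  0.022     ]]
```

>>> arm_command(rows=[[[0, 0, 0, 0.1, 0, 3.5, 6], [0, -4, 0, 0.2, 0, 7.5, 6], [0, -8, 0, 0.4, 0, 11.5, 6], [0, -12, 0, 0.5, 0, 15.5, 6], [0, -16, 0, 0.7, 0, 19.5, 6], [0, -20, 0, 0.8, 0, 23.5, 6], [0, -24, 0, 1, 0, 27.5, 6], [0, -28, 0, 1.1, 0, 31.5, 6], [0, -32, 0, 1.3, 0, 35.5, 6], [0, -36.6, 0, 1.4, 0, 39.5, 6]]])

```text
time: 23.0
tcp_pos: [0.4928, -0.2429, 0.181]
ee_rot: [-0.161, 0.689, -0.688, 0.16]
ft_force: [1.1, 0.4, -0.3]
width: 0.0599
```

Run:
```python
from rig import arm
from h import *
goto(arm.observe(),(.4685,-.366,.07),-154)
```

```text
now [ 0.4928 -0.2429  0.181 ] yaw -153.8 w 0.0599 t 23.0 F [ 1.1  0.4 -0.3] -> row [0.1, 0.2, 0.1] [7.6, 11.1, 9.98]
```

>>> arm_command(rows=[[[0, 0, 0, 2.2, 0.5, 3, 5.8], [0, 0, 0, 4.5, 2, 6, 5.8], [0, 0, 0, 6.5, 4, 8.5, 5.6], [0, 0, 0, 7.6, 6, 10, 5.6], [0, 0, 0, 7.6, 8, 10, 5.6], [0, 0, 0, 7.6, 10, 10, 5.6], [0, 0, 0, 7.6, 11, 10, 5.6], [0, 0, 0, 7.6, 11, 10, 5.6], [0, 0, 0, 7.6, 11, 10, 5.6]]])

```text
time: 23.75
tcp_pos: [0.4697, -0.3644, 0.0714]
ee_rot: [-0.16, 0.689, -0.689, 0.159]
ft_force: [-0.5, -0.6, 0.4]
width: 0.0559
```

Run:
```python
from rig import arm
from h import *
goto(arm.observe(),(.4685,-.366,.0495),-154)
```

```text
now [ 0.4697 -0.3644  0.0714] yaw -153.9 w 0.0559 t 23.75 F [-0.5 -0.6  0.4] -> row [0.1, 0.1, 0.1] [0.18, 2.19, 0.09]
```

>>> arm_command(rows=[[[0, 0, 0, 0.2, 1, 0.1, 5.6], [0, 0, 0, 0.2, 1.8, 0.1, 5.6], [0, 0, 0, 0.2, 2.2, 0.1, 5.4], [0, 0, 0, 0.2, 2.2, 0.1, 5], [0, 0, 0, 0.2, 2.2, 0.1, 4.5], [0, 0, 0, 0.2, 2.2, 0.1, 4.1], [0, 0, 0, 0.2, 2.2, 0.1, 4], [0, 0, 0, 0.2, 2.2, 0.1, 4], [0, 0, 0, 0.2, 2.2, 0.1, 4], [0, 0, 0, 0.2, 2.2, 0.1, 4]]])

```text
time: 24.58
tcp_pos: [0.4688, -0.3664, 0.0503]
ee_rot: [0.159, -0.689, 0.689, -0.16]
ft_force: [1.2, 1.2, 2.5]
width: 0.0425
```

>>> arm_command(rows=[[[0, 0, 0, 0, -0.5, 0, 4], [0, 0, 0, 0, -1, 0, 4], [0, 0, 0, 0, -2, 0, 4], [0, 0, 0, 0, -4, 0, 4], [0, 0, 0, 0, -7, 0, 4], [0, 0, 0, 0, -10, 0, 4], [0, 0, 0, 0, -10, 0, 4], [0, 0, 0, 0, -10, 0, 4]]])

```text
time: 25.25
tcp_pos: [0.4695, -0.3669, 0.1529]
ee_rot: [0.158, -0.688, 0.69, -0.161]
ft_force: [-0.2, 0.2, -1.3]
width: 0.0424
```

Run:
```python
from rig import arm
from h import *
s=arm.observe(); goto(s,(.556,-.132,.15),-6)
c=arm.read_camera("wrist"); np.savez("w13.npz",**c)
a=crop(cv2.convertScaleAbs(c["image"],alpha=1.2),220,150,200,150,2,20)
b=crop(load("w12.npz")["image"],230,130,200,150,2,20)
cv2.imwrite("pics/w13.png",np.hstack([a,b]))
```

```text
now [ 0.4695 -0.3669  0.1529] yaw -154.0 w 0.0424 t 25.25 F [-0.2  0.2 -1.3] -> row [-0.2, 32.0, -0.3] [-18.07, 0.28, -17.32]
```

View pics/w13.png

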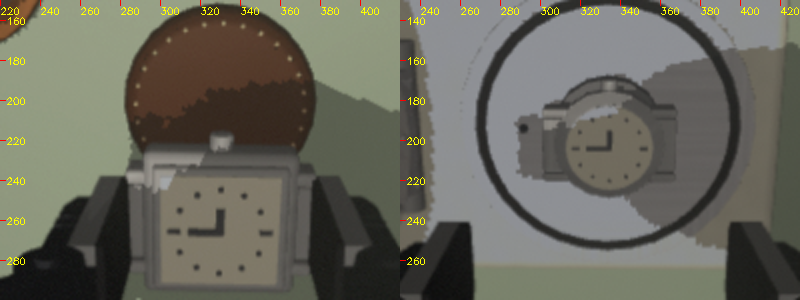

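>>> arm_command(rows=[[[0, 2, 0, -1, 0, -1, 4], [0, 6, 0, -3.3, 0, -3.2, 4], [0, 11, 0, -6.1, 0, -5.9, 4], [0, 16, 0, -8.9, 0, -8.6, 4], [0, 21, 0, -11.7, 0, -11.3, 4], [0, 26, 0, -14.5, 0, -14, 4], [0, 30, 0, -16.7, 0, -16, 4], [0, 32, 0, -17.8, 0, -17.1, 4], [0, 32, 0, -18.1, 0.5, -17.3, 4], [0, 32, 0, -18.1, 0.5, -17.3, 4]]])

```text
time: 26.13
tcp_pos: [0.5543, -0.1304, 0.1428]
ee_rot: [0.035, 0.706, -0.706, -0.038]
ft_force: [0.1, -0.4, -0.3]
width: 0.0426
```

>>> arm_command(rows=[[[0, 0, 0, 0, 1, 0, 4], [0, 0, 0, 0, 2.5, 0, 4], [0, 0, 0, 0, 4, 0, 4], [0, 0, 0, 0, 4.5, 0, 4], [0, 0, 0, 0, 4.5, 0, 4], [0, 0, 0, 0, 4.5, 0, 4]]])

```text
time: 26.63
tcp_pos: [0.5549, -0.1325, 0.0995]
ee_rot: [-0.037, -0.706, 0.706, 0.038]
ft_force: [-0.4, 0.9, -0.4]
width: 0.042
```

Run:
```python
from rig import arm
from h import *
goto(arm.observe(),(.556,-.132,.0885),-6)
c=load("w12.npz");print("large",atz(c,[(334.5,204.5)],.079))
c=load("w9.npz");print("small",atz(c,[(230+105.5,115+77)],.056),"pad",atz(c,[(230+105,115+74.5)],.044))
c=load("w11.npz");print("plat corners",atz(c,[(220+71.5,150+22.5),(220+134,150+18)],.06))
```

```text
now [ 0.5549 -0.1325  0.0995] yaw 174.0 w 0.042 t 26.63 F [-0.4  0.9 -0.4] -> row [-0.0, -0.0, 0.1] [-0.11, 1.1, -0.06]
large [[0.58008555 0.14584103 0.079     ]]
small [[0.48607427 0.33518234 0.056     ]] pad [[0.48643897 0.33609175 0.044     ]]
plat corners [[ 0.57446585 -0.16027286  0.06      ]
 [ 0.53181522 -0.1554316   0.06      ]]
```

>>> arm_command(rows=[[[0, 0, 0, -0.1, 0.4, 0, 4], [0, 0, 0, -0.1, 0.8, 0, 4], [0, 0, 0, -0.1, 1.1, 0, 4], [0, 0, 0, -0.1, 1.1, 0, 4], [0, 0, 0, -0.1, 1.1, 0, 4]]])

```text
time: 27.05
tcp_pos: [0.5562, -0.1316, 0.0888]
ee_rot: [-0.037, -0.706, 0.706, 0.037]
ft_force: [-0.4, -0.5, -1.0]
width: 0.0423
```

>>> arm_command(rows=[[[0, 0, 0, 0, 0.1, 0, 4], [0, 0, 0, 0, 0.2, 0, 4], [0, 0, 0, 0, 0.2, 0, 4], [0, 0, 0, 0, 0.2, 0, 4]]])

```text
time: 27.38
tcp_pos: [0.5563, -0.1316, 0.0868]
ee_rot: [-0.037, -0.706, 0.706, 0.037]
ft_force: [-0.1, 0.0, -2.1]
width: 0.0421
```

>>> arm_command(rows=[[[0, 0, 0, 0, 0.05, 0, 4], [0, 0, 0, 0, 0.1, 0, 4], [0, 0, 0, 0, 0.1, 0, 4], [0, 0, 0, 0, 0.1, 0, 4]]])

```text
time: 27.72
tcp_pos: [0.5563, -0.1316, 0.0863]
ee_rot: [-0.037, -0.706, 0.706, 0.037]
ft_force: [-0.9, 0.7, 3.2]
width: 0.0422
```

Contact. Release and rise; view.

>>> arm_command(rows=[[[0, 0, 0, 0, 0, 0, 4.4], [0, 0, 0, 0, 0, 0, 4.8], [0, 0, 0, 0, 0, 0, 5.4], [0, 0, 0, 0, 0, 0, 5.8], [0, 0, 0, 0, -0.5, 0, 5.8], [0, 0, 0, 0, -2, 0, 5.8], [0, 0, 0, 0, -4, 0, 5.8], [0, 0, 0, 0, -8, 0, 5.8], [0, 0, 0, 0, -11, 0, 5.8], [0, 0, 0, 0, -11, 0, 5.8]]])

```text
time: 28.55
tcp_pos: [0.5602, -0.1321, 0.2036]
ee_rot: [-0.041, -0.706, 0.707, 0.031]
ft_force: [1.3, -0.1, 0.6]
width: 0.0579
```

>>> arm_command(rows=[[[0, 0, 0, 0, -3, 0, 5.8], [0, 0, 0, 0, -6, 0, 5.8], [0, 0, 0, 0, -6, 0, 5.8], [0, 0, 0, 0, -6, 0, 5.8]]])

```text
time: 28.88
tcp_pos: [0.5571, -0.1316, 0.2581]
ee_rot: [0.039, 0.706, -0.706, -0.035]
ft_force: [0.4, -0.3, -0.4]
width: 0.0577
```

Run:
```python
from rig import arm
from h import *
W=arm.read_camera("wrist");S=arm.read_camera("scene");np.savez("w14.npz",**W)
a=crop(W["image"],220,100,200,150,4,20)[:, :400*2]
im=cv2.convertScaleAbs(S["image"],alpha=1.3,beta=10)
a=cv2.resize(a,(400,300)); 
t=[a]+[crop(im,x,y,100,75,4) for x,y in ((440,185),(350,195),(225,165))]
cv2.imwrite("pics/fin.png",np.vstack([np.hstack(t[:2]),np.hstack(t[2:])]))
s=arm.observe(); goto(s,s["tcp_pos"])
print(proj(W,[[.556,-.132,.072],[.556,-.132,.06]]),proj(S,[[.5877-.1,.336,.057],[.580,.1428,.08],[.556,-.132,.072]]))
```

```text
now [ 0.5556 -0.1315  0.2551] yaw 174.0 w 0.0581 t 28.98 F [-0.9 -0.1 -0.1] -> row [0.0, -0.0, 0.1] [0.0, 0.0, 0.0]
[[330.89264859 182.2787767 ]
 [330.89480718 179.76221733]] [[485.51858083 221.39441542]
 [390.10942618 229.08422011]
 [268.79006691 199.09659624]]
```

View pics/fin.png

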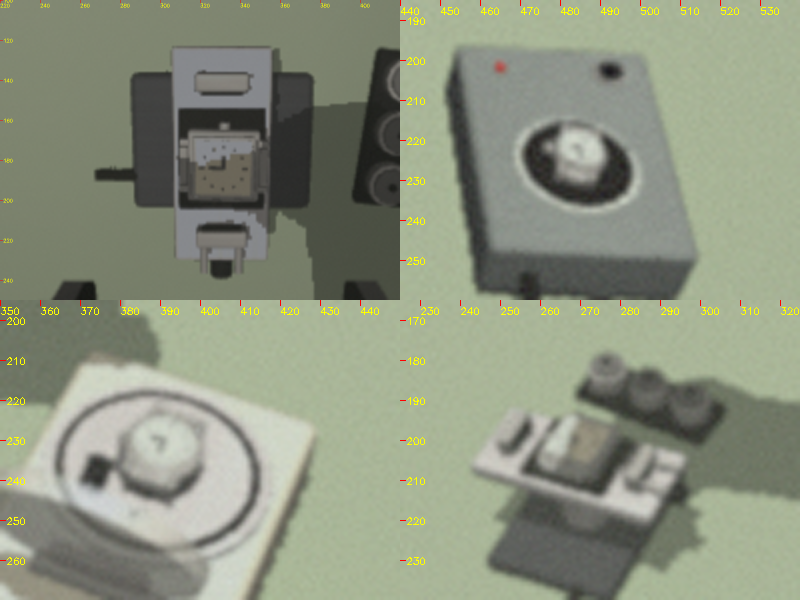

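All three watches lie flat on their new seats. The square watch is at wrist-image pixel (331,182), against a predicted (331,182). The oil pots, and the rest of what these crops show, have not moved.

Run:
```python
from rig import arm
print(arm.close_job())
```

```text
the job is handed in; nothing more can be done
None
```

All three watches are on their next machines, and I handed the job in at about 29 s of the 104 s allowed. The square watch was parked on the cushion and then went to the timing stand. The small round one went from the leak tester to the demagnetiser, and the large round one from the timing stand to the leak tester.

- **Grips and placings:** Each watch was lowered until it just touched, at 2 to 5 N, before I let go. No watch slipped or dropped in the pictures or the readings.
- **Positions:** The last pictures show all three flat and dial up. By my measurements the square and small watches are within about 2 mm of their seat centres and the large one about 3 mm, against 12 mm allowed.
- **At hand-in:** The gripper was open and clear at 0.255 m, with force readings within noise.
- **Disagreement:** The first fixed-camera estimates of the seats were up to about 1 cm off, so I used the closer wrist-camera measurements.
- **Contact on the way:** The fingertips touched the demagnetiser pad lightly at about 8 N when closing on the square watch. A force of about 6 N showed when closing on the large one at the timing stand.
- **Not fully checked:** The last pictures show the oil pots unmoved. I did not re-measure the loupe and the covered movement after the last placings, but no move went near them.

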